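# Snap the terminal cover home on the resistor bank

## Task

One of the two terminal blocks on the green resistor board has its cover standing proud. Take the seating tool from its stand and press that cover squarely down with it, fingers off the cover, until it clicks and bottoms: bear on the bottomed cover with at least 10 N for a moment, but never press it with more than 30 N. Then set the tool gently back down upright in its stand, let go, and leave everything else on the bench where it is.

Things in the scene. Friction and masses are not known exactly. Their poses are not given: they have to be found in the camera images.
- tool: Seating tool, 108 mm tall, 0.2 kg, upright in its stand: white flat-faced foot 46 x 14 mm, 30 mm high; 13 mm round steel neck; wooden handle block 40 x 24 mm from 60 to 108 mm up. Origin: centre of the foot's underside, the pressing face; z up, x along the 46 mm side of the foot and the 40 mm side of the handle (grip it across y, 24 mm).
- tool_grip (a point): Middle of the tool's wooden handle, 86 mm above the pressing face, on the tool's axis.
- stand: Fixed aluminium stand for the tool: open-topped pocket, inside 56 x 26 mm (x, y), walls 5 mm, rim 28 mm and inner floor 5 mm above the bench, on a 90 x 60 mm base plate. Origin: centre of its underside on the bench; x along the pocket's long side, z up. The tool's foot stands on the inner floor, tool x along stand x (either way round).
- block: Black terminal block whose cover stands proud, fixed on the board, 84 x 44 mm (x, y), 48 mm tall, with a 62 x 26 mm opening in its top. Origin: centre of its underside, 16 mm above the bench; z up. The ledge on which the cover bottoms lies unseen inside, on packing that differs each time: 35 to 40 mm above the origin. Two sprung catches grip the cover's two ends.
- block_rim (a point): Centre of the block's opening at rim height, 48 mm above the block's origin.
- cover: Grey snap-in cover in that block's opening: flange 60 x 24 mm (x, y), 6 mm thick, plug below. Origin: centre of the flange's underside, z up; about 48 mm above the block's origin at the start (top 6 mm proud of the rim) and 35 to 40 mm when home, depending on the packing (top 2 to 7 mm below the rim), level.
- cover_top (a point): Centre of the cover's flat top, 6 mm above its origin. Pushed down here it resists with up to 12 to 18 N as the catches give way; the resistance falls to nearly nothing some 6 mm down, the cover snaps by itself onto its ledge, 8 to 13 mm below where it began, and stays there; on the ledge it is hard.
- block_done: The other, like terminal block on the same board, with its cover already home: leave it.
- board: Green circuit board 150 x 270 mm (x, y), fixed, top face 16 mm above the bench, carrying the two blocks (140 mm apart along its y), green ceramic resistor tubes (tops 78 mm above the bench) and four threaded rods at its corners. Origin on the bench under its centre.
- spare_cover: Bystander: a spare grey cover lying upside down on the bench.
- tube0: Bystander: loose green ceramic tube, 70 mm long.
- tube1: Bystander: loose green ceramic tube, 70 mm long.
- screwdriver: Bystander: screwdriver with black handle, lying.
- wrench: Bystander: steel wrench, lying.
- spool: Bystander: steel spool, 56 mm across, 42 mm high.
- jar: Bystander: glass jar, 60 mm across, 75 mm high.
- meter: Bystander: black hand-held meter 150 x 80 x 35 mm, lying.
Mind the look-alikes: they are no part of the job. Leave any blue look-alike of the tool alone.

How it is judged:
By the outcome, as a careful person would: the job done as asked, in the order asked, and still so for the second after the job is handed in, with the robot touching nothing.
It also fails if it takes over 70 s, if anything falls off the work surface, if the arm or the gripper's body presses on something with over 40 N, if the wrist force passes 120 N, or if a joint passes its speed limit or range.

## Robot

A 6-joint arm with a two-finger parallel gripper is mounted at the origin on the work surface. World frame = base frame: x ahead of the robot, y to its left, z up, the work surface at z = 0. Lengths are in mm, angles in rad, forces in N, time in s.
With the tool pointing down it reaches from about 350 to 775 mm from the base axis. Payload 7.3 kg.
Tool frame: the origin (TCP) lies on the front face of the gripper's body, between the roots of the fingers; the fingertips stand 66 mm ahead of it and the grasp point (between the pads) lies 47 mm ahead of it (bot.tip_extent is the distance from the TCP to the fingertips, in mm); z points along the fingers, y is the line along which they close (so a half turn about z gives the same grasp; the last joint's range is limited). The gripper opens to 92 mm and grips with 3 to 60 N. Pads are 19 mm wide; open, the fingers measure 130 mm over their backs; the gripper's body (75 mm by 190 mm) begins 47 mm behind the grasp point.
Start: joints at [-1.306, 0.342, 1.524, -0, 1.275, -0.146], TCP at [209.677, -481.325, 292.241] pointing down, gripper open.
Joint ranges: [-2.53, 2.53], [-0.77, 2.02], [0.04, 2.7], [-1, 4.14], [0.28, 2.66], [-3.11, 3.11]. Speed limits (rad/s): [2.57, 2.57, 3.14, 3.14, 3.14, 3.14].

## Interface

Orientations are given as [roll, pitch, yaw] about the fixed x, y, z axes, in that order (R = Rz(yaw) Ry(pitch) Rx(roll)).
In Python, from plant import readout, viewer, order, bot gives the robot as it stands.
- The arm moves only by the shell command python3 -m creep 'ROWS'. ROWS is text: rows parted by semicolons, each of 7 numbers parted by spaces: the shift along the world's x, y, z in m, then the turn, a rotation vector about the world's x, y, z in rad, then the opening in per cent of the stroke, from 0 (shut) to 100 (fully open). A call has 1 to 8 rows; each row shifts and turns the commanded pose from where the row before left it; what a row does not reach is not made up. A row lasts 1/12 s, in which the tool goes at most 41.7 mm and 7.16 degrees, less where a joint would pass 70% of its speed; a pose out of reach is approached as far as the arm can. A call is refused whole if a number of a shift passes 0.0417 or a number of a turn 0.125, either way. A call with a gripper value outside its range is refused whole. The fingers move at their own pace and stop on an object; the grip force is fixed at half the most. Time passes only in rows, so rows that do not move let the fingers close. It gives the time, the measured TCP pose, the force, the opening and the grip force at its end, in the units of the state.
- readout.get_obs(): the state, without advancing time (a new reading comes with each control period).
- viewer.capture(name): name is "side" or "top" or "wrist"; returns the picture (480x640x3 uint8, red, green, blue); there is no depth.
- viewer.camera_info(name): a dict with "fx", "fy", "cx", "cy" (pixels), "D" ([k1, k2, p1, p2, k3] as OpenCV has them; the pictures are not rectified), "origin" and "rotation" of the camera in the world. Camera axes: x right, y up, looking along -z (the intrinsics and any distortion apply to the point x, -y, -z); pixel columns grow to the right and rows downward; lengths in mm; the calibration is good to about 2 mm. A picture is of the moment at which its call begins: read the wrist's pose just before it. camera_info takes no time and is no camera call; for the wrist camera it gives the pose at the moment of the call.
- order.close_job(): hands the job in; it is judged then, once.
The state is a dict: "time": time; "joint_positions": joint angles; "dq": joint speeds; "tau": joint torques, N m; "tool_pos": TCP position; "tcp_rot": TCP orientation; "contact_force": force on the tool from outside, world axes, zero at the start; "moment": the same for the moment, N m; "grip_width": finger opening in mm; "finger_force": force on a finger pad.
Only numpy, scipy, OpenCV 4.12 (cv2) and the standard library are available. Lean on these libraries where they do the work, as an engineer would, in place of code of your own. Each camera call takes 0.05 s, during which the arm holds its last target. There are 200 camera calls.

## Working session

There is one attempt and no reset: what is moved stays moved. The work goes in short steps, Python scripts to look and compute and a shell command to move; the robot and the scene stay as the last step left them, time stands still between calls to the robot, and variables do not carry over. Pictures are saved under pics/ and viewed, at most 11 in all, crops included, and the job is handed in when it is done.

```bash
ls; mkdir -p pics
python3 - <<'E'
from plant import readout, viewer, order, bot
import cv2,numpy as np
print(readout.get_obs())
for n in("top","side"):
    im=viewer.capture(n); cv2.imwrite(f"pics/{n}0.png",im[...,::-1]); print(n,viewer.camera_info(n))
E
```

```text
pics
{'time': 0.0, 'joint_positions': array([-1.30596667e+00,  3.42739878e-01,  1.52500074e+00, -2.83241475e-06,
        1.27540937e+00, -1.46011263e-01]), 'dq': array([ 0.00208582,  0.00105301, -0.00025846, -0.00024743, -0.00162286,
       -0.00070143]), 'tau': array([ 3.32821604e-03, -4.31235659e+01, -2.44217205e+01,  7.20569585e-02,
        5.59404760e-02, -1.03205975e-04]), 'tool_pos': array([ 209.60905567, -481.01099588,  291.54166661]), 'tcp_rot': array([-3.14005150e+00, -2.23901424e-04,  4.10841577e-01]), 'contact_force': array([-0.45123496,  0.1186454 ,  0.55179336]), 'moment': array([ 0.03198322,  0.01576321, -0.02277189]), 'finger_force': 0.0, 'grip_width': 92.16642996476341}
top {'fx': 563.3422365646848, 'fy': 563.3422365646848, 'cx': 309.38093594659455, 'cy': 236.43892868465042, 'D': array([0.03039076, 0.        , 0.        , 0.        , 0.        ]), 'origin': array([ 368.65513299,  -21.98219765, 1402.99388851]), 'rotation': array([ 0.11353244,  0.00317223, -1.5952077 ])}
side {'fx': 510.13745739282007, 'fy': 510.13745739282007, 'cx': 319.3192920442381, 'cy': 240.54256149705927, 'D': array([-0.07946855,  0.        ,  0.        ,  0.        ,  0.        ]), 'origin': array([249.41022665, 812.54258005, 574.28002632]), 'rotation': array([ 1.07617673,  0.0107431 , -2.81738912])}
```

View pics/top0.png

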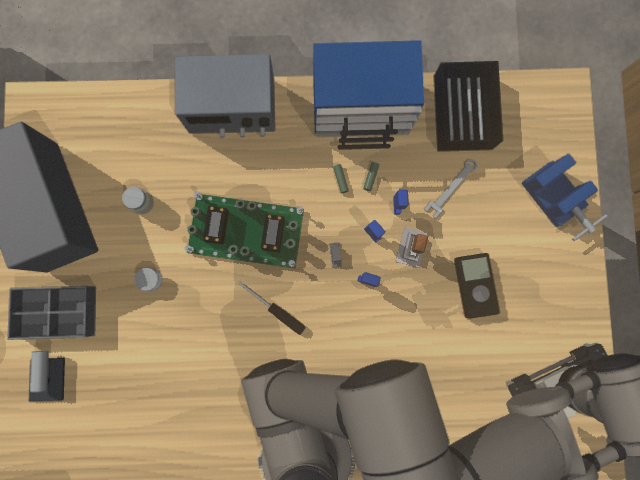

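View pics/side0.png

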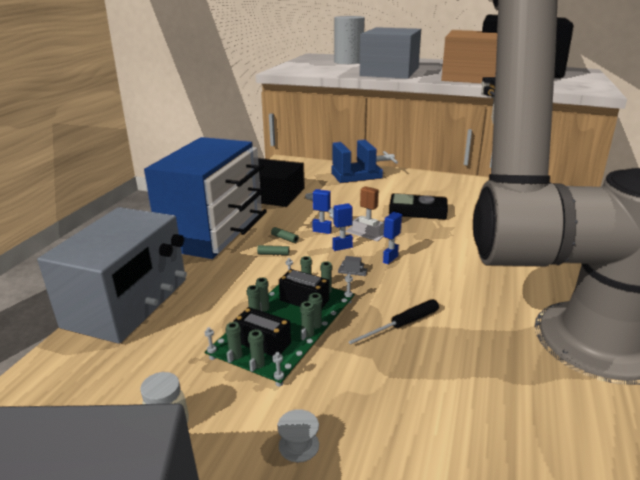

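The top view shows the wooden-handled tool in its stand at (413,245). Blue look-alikes are at (401,202), (375,230) and (369,280). The blocks are at (215,224) and (272,232), and the spare cover is at (336,254). The side view shows the same layout: tool at (369,198), blocks at (263,333) and (303,288). Next I'll crop both and measure.

```bash
cat > h.py <<'E'
import cv2,numpy as np
from scipy.spatial.transform import Rotation as R
from plant import readout, viewer, order, bot
def ray(info,uv):
    K=np.array([[info["fx"],0,info["cx"]],[0,info["fy"],info["cy"]],[0,0,1]])
    p=cv2.undistortPoints(np.array(uv,float).reshape(-1,1,2),K,info["D"]).reshape(-1,2)
    d=np.c_[p[:,0],-p[:,1],-np.ones(len(p))]
    return np.array(info["origin"]),d@R.from_euler("xyz",info["rotation"]).as_matrix().T
def plane(info,uv,z):
    o,d=ray(info,uv); return o+d*((z-o[2])/d[:,2])[:,None]
def proj(info,P):
    K=np.array([[info["fx"],0,info["cx"]],[0,info["fy"],info["cy"]],[0,0,1]])
    q=(np.array(P,float).reshape(-1,3)-info["origin"])@R.from_euler("xyz",info["rotation"]).as_matrix()
    q=q*[1,-1,-1]
    return cv2.projectPoints(q,np.zeros(3),np.zeros(3),K,info["D"])[0].reshape(-1,2)
def grab(n):
    i=viewer.camera_info(n); return i,viewer.capture(n)[...,::-1].copy()
def box(mask,uvc=None):
    c,_=cv2.findContours(mask.astype(np.uint8),cv2.RETR_EXTERNAL,cv2.CHAIN_APPROX_NONE)
    return sorted([(cv2.contourArea(a),)+cv2.minAreaRect(a) for a in c if cv2.contourArea(a)>15],key=lambda t:-t[0])
E
python3 - <<'E'
from h import *
np.set_printoptions(suppress=True,precision=1)
it=viewer.camera_info("top"); t=cv2.imread("pics/top0.png"); s=cv2.imread("pics/side0.png")
hsv=cv2.cvtColor(t,cv2.COLOR_BGR2HSV)
sub=t[225:270,390:440]
m=np.zeros(t.shape[:2],bool); m[225:270,395:435]=1
w=m&(hsv[...,0]<14)&(hsv[...,1]>110)&(hsv[...,2]>60)
for b in box(w)[:3]:
    print("handle",b, plane(it,[b[1]],113))
print("blocks",plane(it,[(215,224),(272,232)],64))
print("stand corner etc",plane(it,[(411,247)],28))
a=cv2.resize(t[180:280,180:313],(798,600),interpolation=cv2.INTER_CUBIC)[:, :]
b=cv2.resize(t[190:290,350:450],(400,400),interpolation=cv2.INTER_CUBIC)
c=cv2.resize(s[255:365,210:343],(400,331),interpolation=cv2.INTER_CUBIC)
o=np.zeros((600,800,3),np.uint8); o[:400,:400]=b; o[:331,400:]=c
o[331:600,400:]=cv2.resize(t[190:270,185:305],(400,269),interpolation=cv2.INTER_CUBIC)
o[400:600,:400]=cv2.resize(s[170:270,300:500],(400,200),interpolation=cv2.INTER_CUBIC)
cv2.imwrite("pics/crop1.png",o)
E
```

```text
handle (133.0, (419.3764343261719, 242.30587768554688), (11.93117618560791, 16.269786834716797), 12.528807640075684) [[ 496.  -273.8  113. ]]
blocks [[557.  204.   64. ]
 [534.3  67.8  64. ]]
stand corner etc [[ 493.3 -269.5   28. ]]
```

View pics/crop1.png

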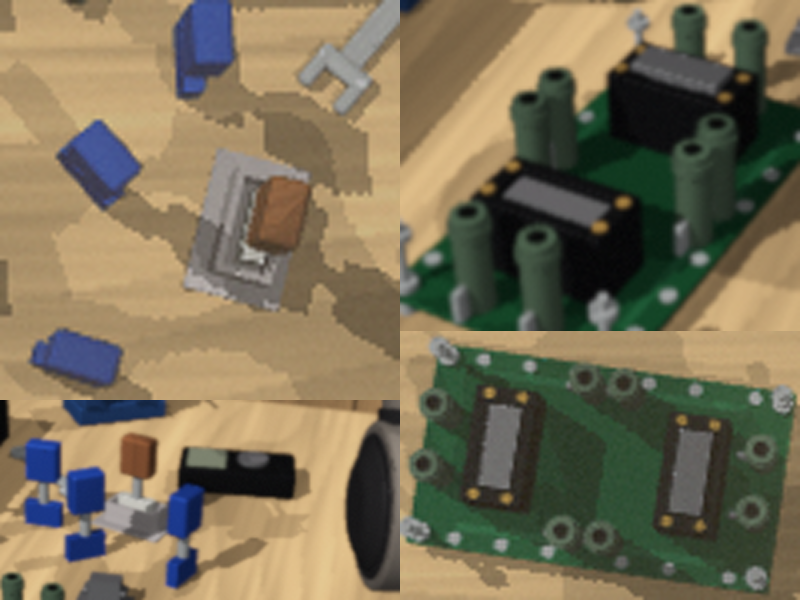

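In the close crop, the block at top (272,232) / side (303,288) has the raised cover, because its grey top overhangs the rim. The block at (215,224) is recessed, so it's the finished one. The only wooden-handled tool is at top (419,242), about (495,-272), yaw about -0.2. The three others are blue look-alikes to leave alone. I'll move above the tool.

```bash
python3 -m creep '.031 .026 0 0 0 -.079 70;.031 .026 0 0 0 -.079 70;.031 .026 0 0 0 -.079 70;.031 .026 0 0 0 -.079 70;.031 .026 0 0 0 -.079 70;.031 .026 0 0 0 -.079 70;.031 .026 0 0 0 -.079 70;.031 .026 0 0 0 -.079 70'
python3 - <<'E'
from h import *
o=readout.get_obs();print(o["tool_pos"],o["tcp_rot"])
i,im=grab("wrist");cv2.imwrite("pics/w1.png",im);print(i)
E
```

```text
time: 0.77
tool_pos: [458.8, -271.6, 292.0]
tcp_rot: [-3.141, 0.001, -0.225]
contact_force: [0.2, -0.9, -0.3]
grip_width: 64.5
finger_force: 0.0
[ 458.81671016 -271.6224274   292.01808591] [-3.14148609e+00  5.14344901e-04 -2.25098213e-01]
{'fx': 360.59394373693874, 'fy': 360.59394373693874, 'cx': 314.7570518490464, 'cy': 234.70952757736538, 'D': array([-0.05703649,  0.        ,  0.        ,  0.        ,  0.        ]), 'origin': array([ 528.11747827, -287.50810914,  384.80488354]), 'rotation': array([-2.69446181e-01,  3.76814388e-05, -1.79683571e+00])}
```

View pics/w1.png

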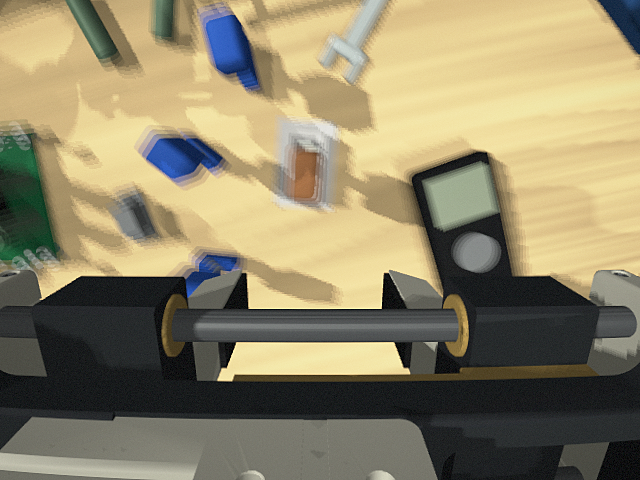

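The wrist view is blurred by motion. The brown handle is at (305,175) in its stand, with blue look-alikes at (180,155), (230,45) and (212,268). I'll let it settle and measure.

```bash
python3 -m creep '0 0 0 0 0 0 70;0 0 0 0 0 0 70;0 0 0 0 0 0 70' >/dev/null
python3 - <<'E'
from h import *
np.set_printoptions(suppress=True,precision=2)
o=readout.get_obs();print(o["tool_pos"],o["tcp_rot"])
i,im=grab("wrist")
hsv=cv2.cvtColor(im,cv2.COLOR_BGR2HSV)
w=(hsv[...,0]<14)&(hsv[...,1]>120)&(hsv[...,2]>60); w[270:]=0
for b in box(w)[:2]:
    pts=cv2.boxPoints(b[1:]); P=plane(i,pts,113); print(b,P,P.mean(0))
a=im[90:230,240:380]; cv2.imwrite("pics/w2.png",cv2.resize(a,(600,600),interpolation=cv2.INTER_CUBIC))
E
```

```text
[ 456.94 -273.91  291.94] [ 3.14  0.   -0.22]
(1425.0, (307.361328125, 177.68963623046875), (30.492931365966797, 53.47122573852539), 2.4895529747009277) [[ 480.97 -260.69  113.  ]
 [ 519.41 -271.79  113.  ]
 [ 513.53 -293.47  113.  ]
 [ 474.84 -283.17  113.  ]] [ 497.19 -277.28  113.  ]
```

View pics/w2.png

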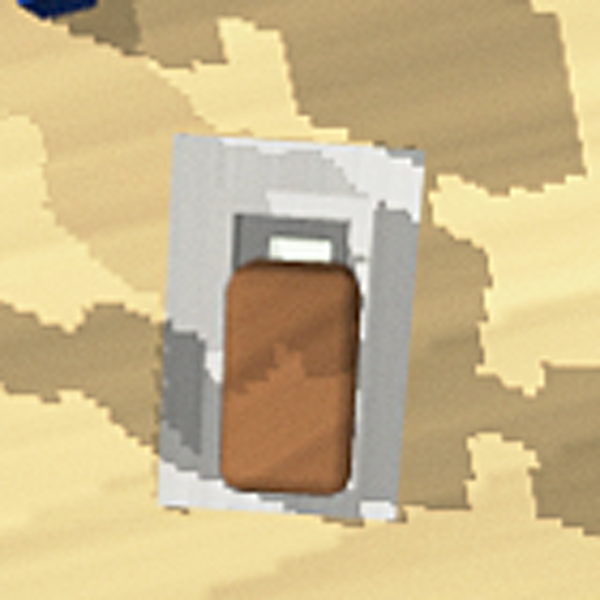

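The tool stands upright in its stand. The handle measures 40x22.5 mm (40x24 expected), centred at (497,-277) with yaw about -0.27. I'll cross-check with the base plate corners in this crop: (178,135), (425,150), (395,520) and (157,507).

Run:
```python
from h import *
np.set_printoptions(suppress=True,precision=3)
i=viewer.camera_info("wrist")
c=np.array([(178,135),(425,150),(395,520),(157,507)])*140/600+[240,90]
P=plane(i,c,5);print(P,P.mean(0),[np.linalg.norm(P[k]-P[k-1]) for k in range(4)])
d=P[0]+P[1]-P[2]-P[3];print("yaw",np.arctan2(d[1],d[0]))
o=readout.get_obs();print(o["tool_pos"],o["tcp_rot"])
```

```text
[[ 547.017 -260.276    5.   ]
 [ 530.753 -316.408    5.   ]
 [ 445.003 -290.772    5.   ]
 [ 461.428 -233.409    5.   ]] [ 496.05  -275.216    5.   ] [np.float64(89.70701071824567), np.float64(58.44043921492221), np.float64(89.50033194759712), np.float64(59.667728453602216)]
yaw -0.2973455023335179
[ 456.743 -274.242  292.06 ] [ 3.141  0.001 -0.222]
```

```bash
python3 -m creep '.02 -.0013 0 0 0 -.03 70;.02 -.0012 0 0 0 -.028 70;0 0 -.03 0 0 0 70;0 0 -.03 0 0 0 70;0 0 -.03 0 0 0 70;0 0 -.03 0 0 0 70;0 0 -.02 0 0 0 70;0 0 -.012 0 0 0 70';  python3 -m creep '0 0 0 0 0 0 70;0 0 0 0 0 0 70;0 0 0 0 0 0 70'
```

```text
time: 1.78
tool_pos: [495.5, -276.6, 137.5]
tcp_rot: [-3.14, 0.004, -0.281]
contact_force: [0.1, 0.1, 1.0]
grip_width: 64.3
finger_force: 0.0
time: 2.03
tool_pos: [497.7, -277.0, 141.4]
tcp_rot: [3.141, -0.002, -0.28]
contact_force: [-0.2, 0.0, 0.9]
grip_width: 64.0
finger_force: 0.0
```

```bash
python3 -m creep '0 0 0 0 0 0 40;0 0 0 0 0 0 30;0 0 0 0 0 0 20;0 0 0 0 0 0 10;0 0 0 0 0 0 0;0 0 0 0 0 0 0;0 0 0 0 0 0 0;0 0 0 0 0 0 0'; python3 -m creep '0 0 0 0 0 0 0;0 0 0 0 0 0 0;0 0 0 0 0 0 0;0 0 0 0 0 0 0;0 0 0 0 0 0 0;0 0 0 0 0 0 0'
```

```text
time: 2.7
tool_pos: [497.7, -275.8, 140.3]
tcp_rot: [3.141, -0.0, -0.279]
contact_force: [-0.3, -0.5, 1.1]
grip_width: 24.1
finger_force: 30.0
time: 3.2
tool_pos: [497.7, -275.8, 140.3]
tcp_rot: [3.141, -0.0, -0.279]
contact_force: [0.8, -0.5, 2.4]
grip_width: 23.8
finger_force: 30.0
```

```bash
python3 -m creep '0 0 .008 0 0 0 0;0 0 .012 0 0 0 0;0 0 .015 0 0 0 0;0 0 .02 0 0 0 0;0 0 .025 0 0 0 0;0 0 .03 0 0 0 0;0 0 .025 0 0 0 0;0 0 .015 0 0 0 0'; python3 -m creep '0 .015 0 0 0 0 0;0 .03 0 0 0 0 0;0 .04 0 0 0 0 0;0 .04 0 0 0 0 0;0 .04 0 0 0 0 0;0 .04 0 0 0 0 0;0 .035 0 0 0 0 0;0 .02 0 0 0 0 0';python3 -m creep '0 .01 0 0 0 0 0;0 0 0 0 0 0 0;0 0 0 0 0 0 0;0 0 0 0 0 0 0;0 0 0 0 0 0 0'
python3 - <<'E'
from h import *
o=readout.get_obs();print(o["tool_pos"],o["tcp_rot"])
i,im=grab("wrist");cv2.imwrite("pics/w3.png",im);np.save("w3.npy",np.r_[i["origin"],i["rotation"]])
E
```

```text
time: 3.87
tool_pos: [497.9, -276.0, 293.4]
tcp_rot: [3.14, -0.003, -0.279]
contact_force: [0.0, -0.3, -2.6]
grip_width: 23.8
finger_force: 30.0
time: 4.53
tool_pos: [496.0, -11.6, 289.2]
tcp_rot: [-3.141, 0.003, -0.277]
contact_force: [-0.4, 0.1, -2.6]
grip_width: 24.0
finger_force: 30.0
time: 4.95
tool_pos: [497.7, -7.1, 290.0]
tcp_rot: [3.141, 0.0, -0.281]
contact_force: [0.3, -0.4, -2.8]
grip_width: 24.0
finger_force: 30.0
[497.67463255  -7.0976208  289.97322029] [ 3.14109282e+00  3.78362141e-04 -2.80966262e-01]
```

View pics/w3.png

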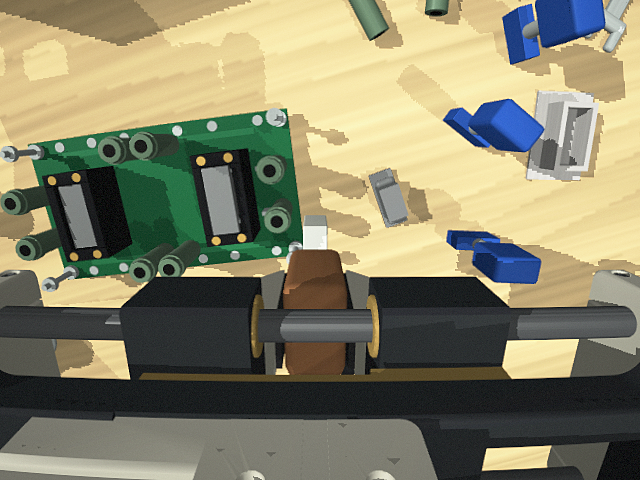

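The wrist view shows the right block's cover at (222,197), with brass screws at its corners, and the left block at (85,215) with its cover sunk inside dark walls. The tool is in the grip with its foot at (315,232). Next I'll measure both covers.

Run:
```python
from h import *
np.set_printoptions(suppress=True,precision=2)
i=viewer.camera_info("wrist"); v=np.load("w3.npy"); i["origin"],i["rotation"]=v[:3],v[3:]
im=cv2.imread("pics/w3.png");hsv=cv2.cvtColor(im,cv2.COLOR_BGR2HSV)
print(hsv[197,222],hsv[215,80])
g=(hsv[...,1]<45)&(hsv[...,2]>80)
for nm,(x0,x1,y0,y1),zs in(("R",(190,258,145,250),(70,57,60,63)),("L",(45,125,165,265),(70,57,60,63))):
    m=np.zeros_like(g);m[y0:y1,x0:x1]=g[y0:y1,x0:x1]
    m=cv2.morphologyEx(m.astype(np.uint8),cv2.MORPH_OPEN,np.ones((3,3)))
    b=box(m)[0];print(nm,b)
    for z in zs:
        P=plane(i,cv2.boxPoints(b[1:]),z);e=[P[1]-P[0],P[2]-P[1]]
        e.sort(key=np.linalg.norm);print(z,P.mean(0),[np.linalg.norm(q) for q in e],np.arctan(e[1][1]/e[1][0]))
# brass screws of right block
br=(hsv[...,0]>8)&(hsv[...,0]<28)&(hsv[...,1]>110)&(hsv[...,2]>100)
m=np.zeros_like(br);m[145:250,190:258]=br[145:250,190:258]
for b in box(m)[:6]: print(b[0],b[1],plane(i,[b[1]],64))
m=np.zeros_like(br);m[165:265,40:125]=br[165:265,40:125]
for b in box(m)[:6]: print(b[0],b[1],plane(i,[b[1]],64))
a=im[130:280,30:270];cv2.imwrite("pics/w3c.png",cv2.resize(a,(800,500),interpolation=cv2.INTER_CUBIC))
```

```text
[ 75   3 152] [ 85  12 133]
R (1725.5, (219.82888793945312, 200.03021240234375), (68.93484497070312, 26.994653701782227), 79.99201965332031)
70 [536.01  68.72  70.  ] [np.float64(23.656940438050448), np.float64(60.706055772338814)] -0.16455135060701967
57 [534.77  72.69  57.  ] [np.float64(24.64017034509124), np.float64(63.22912124355454)] -0.1645513506070196
60 [535.06  71.77  60.  ] [np.float64(24.413271135774117), np.float64(62.6468753655817)] -0.16455135060701936
63 [535.34  70.86  63.  ] [np.float64(24.18637192645702), np.float64(62.064629487608876)] -0.16455135060701961
L (1250.0, (77.30243682861328, 216.0543212890625), (65.73470306396484, 22.00798797607422), 74.62374877929688)
70 [559.51 200.09  70.  ] [np.float64(21.523260463246128), np.float64(59.15453415526982)] -0.16638371746564207
57 [559.24 209.52  57.  ] [np.float64(22.417810349775582), np.float64(61.61311527529407)] -0.16638371746564112
60 [559.31 207.34  60.  ] [np.float64(22.211375760576477), np.float64(61.04575040144232)] -0.16638371746564115
63 [559.37 205.16  63.  ] [np.float64(22.004941171377375), np.float64(60.47838552759057)] -0.1663837174656412
61.5 (227.25003051757812, 157.25001525878906) [[569.83  51.23  64.  ]]
61.0 (200.5000457763672, 160.50003051757812) [[573.9   74.76  64.  ]]
52.5 (241.25001525878906, 237.75001525878906) [[497.48  63.37  64.  ]]
50.5 (215.5, 240.5) [[501.64  87.26  64.  ]]
54.0 (75.50000762939453, 177.0) [[593.39 189.84  64.  ]]
49.0 (51.5, 180.0) [[597.65 213.14  64.  ]]
46.0 (73.5, 256.0) [[525.44 225.5   64.  ]]
45.0 (97.0, 253.5) [[521.27 201.64  64.  ]]
```

View pics/w3c.png

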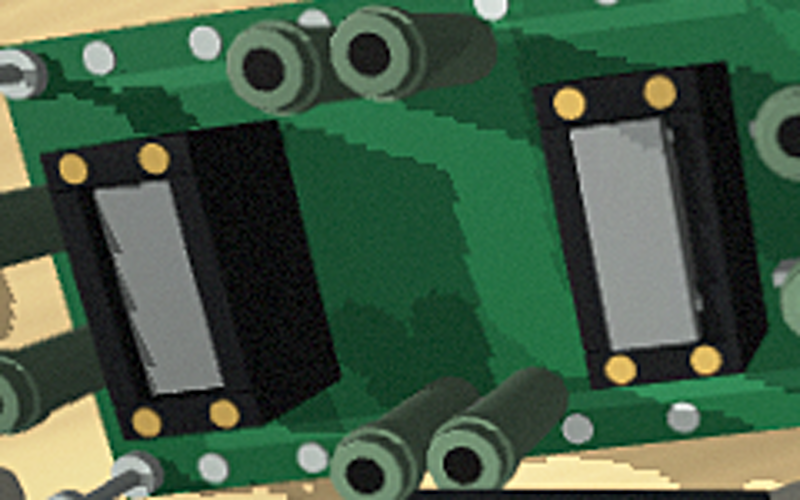

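The close crop confirms it: the right cover's grey top stands above the rim with its side edge visible. It fits 60.7x23.7 mm at z=70, centre (536.0,68.7), and the screw centroid (535.7,69.2) and yaw -0.166 agree. The left cover is sunk. I'll move the tool above the right one.

```bash
python3 -m creep '.006 .012 0 0 0 .02 0;.01 .02 0 0 0 .03 0;.01 .02 0 0 0 .03 0;.0083 .016 0 0 0 .025 0;.004 .0086 0 0 0 .01 0;0 0 0 0 0 0 0;0 0 0 0 0 0 0';python3 -m creep '0 0 -.01 0 0 0 0;0 0 -.015 0 0 0 0;0 0 -.015 0 0 0 0;0 0 -.015 0 0 0 0;0 0 -.01 0 0 0 0;0 0 0 0 0 0 0;0 0 0 0 0 0 0;0 0 0 0 0 0 0'
python3 - <<'E'
from h import *
o=readout.get_obs();print(o["tool_pos"],o["tcp_rot"])
i,im=grab("wrist")
a=im[120:300,190:430];js,s=grab("side")
out=np.zeros((600,800,3),np.uint8);out[:375,:500]=cv2.resize(a,(500,375));out[375:,:]=0
out[:300,500:]=cv2.resize(s[200:320,240:360],(300,300),interpolation=cv2.INTER_CUBIC)
T=viewer.capture("top")[...,::-1];out[376:600,:300]=cv2.resize(T[190:265,220:320],(300,224))
cv2.imwrite("pics/w4.png",out);cv2.imwrite("pics/w4full.png",im);cv2.imwrite("pics/s4full.png",s)
E
```

```text
time: 5.58
tool_pos: [535.8, 70.1, 289.9]
tcp_rot: [3.141, 0.001, -0.165]
contact_force: [-0.3, -1.0, -1.3]
grip_width: 23.8
finger_force: 30.0
time: 6.25
tool_pos: [536.3, 70.4, 225.9]
tcp_rot: [3.142, -0.001, -0.165]
contact_force: [0.4, -0.0, -2.6]
grip_width: 23.4
finger_force: 30.0
[536.33627518  70.39501756 225.91707142] [ 3.14159100e+00 -1.20538392e-03 -1.64760475e-01]
```

View pics/w4.png

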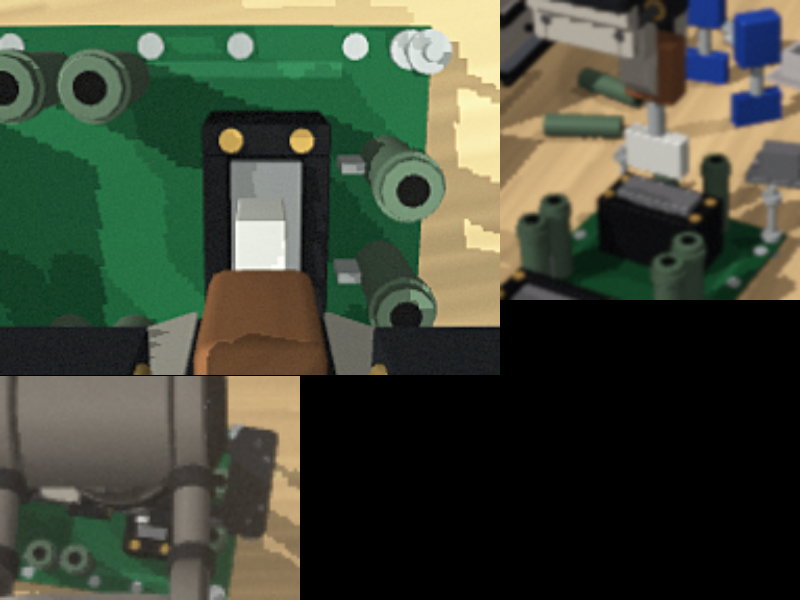

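The foot's front end (crop 235–285, bottom edge at 222) is above the cover (far edge crop 230–303 at 160) and parallel to it. I'll compare the two in world coordinates.

Run:
```python
from h import *
np.set_printoptions(suppress=True,precision=2)
i=viewer.camera_info("wrist")
f=lambda c:np.array(c)*.48+[190,120]
F=plane(i,f([(235,222),(285,222)]),225.9-135.3);C=plane(i,f([(230,160),(303,160)]),70)
F2=plane(i,f([(238,198),(284,198)]),225.9-105.3)
S=plane(i,f([(231,141),(302,141)]),64)
u=np.array([np.cos(.165),-np.sin(.165),0]);v=np.array([np.sin(.165),np.cos(.165),0])
for n,P,L in(("foot",F,23),("foottop",F2,23),("cover",C,30),("screw",S,36.7)):
    print(n,np.linalg.norm(P[1]-P[0]),P.mean(0)-L*u, "u,v vs TCP",((P.mean(0)-L*u-[536.3,70.4,0])@u,(P.mean(0)-[536.3,70.4,0])@v))
```

```text
foot 15.671888406541296 [527.37  72.26  90.6 ] u,v vs TCP (np.float64(-9.116232415638272), np.float64(0.36574787920396973))
foottop 12.418833843277104 [541.29  69.67 120.6 ] u,v vs TCP (np.float64(5.0470966488606335), np.float64(0.09556350401575128))
cover 24.412339301033274 [536.11  68.59  70.  ] u,v vs TCP (np.float64(0.11067187278566497), np.float64(-1.8124918965282972))
screw 24.160574283364276 [534.96  68.75  64.  ] u,v vs TCP (np.float64(-1.0472601158521821), np.float64(-1.8519476965833817))
```

Run:
```python
from h import *
np.set_printoptions(suppress=True,precision=2)
i=viewer.camera_info("wrist")
f=lambda c:np.array(c)*.48+[190,120]
u=np.array([np.cos(.165),-np.sin(.165),0]);v=np.array([np.sin(.165),np.cos(.165),0])
for c,z in(([(235,222),(285,222)],120.6),([(238,198),(284,198)],90.6)):
    P=plane(i,f(c),z);q=P.mean(0)-[536.3,70.4,0];print(z,np.linalg.norm(P[1]-P[0]),q@u-23,q@v)
```

```text
120.6 13.614286543159745 -1.6298588857628964 0.3666248851586408
90.6 14.295760377469346 -1.4301519366993496 0.0537195034879947
```

The foot is upright and needs a shift of about (+0.7,-2.1) mm. I'll centre it and go down to just above the cover.

```bash
python3 -m creep '.0007 -.0021 -.005 0 0 0 0;0 0 -.007 0 0 0 0;0 0 -.004 0 0 0 0;0 0 -.001 0 0 0 0;0 0 0 0 0 0 0;0 0 0 0 0 0 0;0 0 0 0 0 0 0';python3 -m creep '0 0 -.001 0 0 0 0;0 0 -.001 0 0 0 0;0 0 -.001 0 0 0 0;0 0 0 0 0 0 0;0 0 0 0 0 0 0'; python3 -m creep '0 0 -.001 0 0 0 0;0 0 0 0 0 0 0;0 0 0 0 0 0 0'
```

```text
time: 6.98
tool_pos: [536.8, 68.7, 208.4]
tcp_rot: [3.142, -0.0, -0.164]
contact_force: [-0.4, 0.2, -2.3]
grip_width: 23.9
finger_force: 30.0
time: 7.4
tool_pos: [536.7, 68.7, 205.3]
tcp_rot: [3.142, -0.0, -0.164]
contact_force: [0.2, 0.5, -1.8]
grip_width: 24.0
finger_force: 30.0
time: 7.65
tool_pos: [536.8, 68.7, 205.0]
tcp_rot: [-3.142, -0.001, -0.164]
contact_force: [-2.2, -0.4, 4.8]
grip_width: 23.7
finger_force: 30.0
```

Contact at 205.2, as predicted. The press force is about 7 N for roughly 0.7 mm of lead.

```bash
python3 -m creep '0 0 -.0005 0 0 0 0;0 0 -.0005 0 0 0 0;0 0 0 0 0 0 0'; python3 -m creep '0 0 -.0005 0 0 0 0;0 0 -.0005 0 0 0 0;0 0 0 0 0 0 0';python3 -m creep '0 0 -.0005 0 0 0 0;0 0 -.0005 0 0 0 0;0 0 0 0 0 0 0'
```

```text
time: 7.9
tool_pos: [537.1, 68.7, 204.5]
tcp_rot: [-3.141, -0.002, -0.164]
contact_force: [-1.9, -0.2, 8.0]
grip_width: 23.5
finger_force: 30.0
time: 8.15
tool_pos: [537.1, 68.7, 203.8]
tcp_rot: [-3.141, -0.002, -0.164]
contact_force: [-2.5, -0.3, 10.4]
grip_width: 23.7
finger_force: 30.0
time: 8.4
tool_pos: [537.1, 68.7, 202.7]
tcp_rot: [-3.141, -0.002, -0.164]
contact_force: [-1.9, -0.4, 10.1]
grip_width: 24.1
finger_force: 30.0
```

```bash
python3 -m creep '0 0 -.0005 0 0 0 0;0 0 -.0005 0 0 0 0;0 0 -.0005 0 0 0 0;0 0 -.0005 0 0 0 0;0 0 0 0 0 0 0'; python3 -m creep '0 0 -.0005 0 0 0 0;0 0 -.0005 0 0 0 0;0 0 0 0 0 0 0'
```

```text
time: 8.82
tool_pos: [536.8, 68.7, 199.5]
tcp_rot: [-3.142, -0.001, -0.164]
contact_force: [-0.5, 0.9, 1.1]
grip_width: 24.4
finger_force: 30.0
time: 9.07
tool_pos: [536.4, 68.6, 197.5]
tcp_rot: [3.141, 0.001, -0.164]
contact_force: [0.6, 0.6, -3.0]
grip_width: 23.6
finger_force: 30.0
```

It has snapped through and the force is back to the free value. I'll creep down to the bottom.

```bash
for k in 1; do python3 -m creep '0 0 -.0005 0 0 0 0;0 0 -.0005 0 0 0 0;0 0 0 0 0 0 0'; python3 -m creep '0 0 -.0005 0 0 0 0;0 0 -.0005 0 0 0 0;0 0 0 0 0 0 0'; done
```

```text
time: 9.32
tool_pos: [536.5, 68.7, 196.8]
tcp_rot: [3.141, 0.001, -0.164]
contact_force: [-0.4, 0.1, -2.0]
grip_width: 23.8
finger_force: 30.0
time: 9.57
tool_pos: [536.6, 68.7, 196.1]
tcp_rot: [3.141, 0.0, -0.164]
contact_force: [-0.5, -0.5, -1.8]
grip_width: 23.9
finger_force: 30.0
```

```bash
python3 -m creep '0 0 -.0005 0 0 0 0;0 0 -.0005 0 0 0 0;0 0 0 0 0 0 0'; python3 -m creep '0 0 -.0005 0 0 0 0;0 0 -.0005 0 0 0 0;0 0 0 0 0 0 0'
```

```text
time: 9.82
tool_pos: [536.6, 68.7, 195.1]
tcp_rot: [3.141, 0.0, -0.164]
contact_force: [-0.1, 0.0, -2.4]
grip_width: 23.7
finger_force: 30.0
time: 10.07
tool_pos: [536.8, 68.7, 194.8]
tcp_rot: [3.142, -0.001, -0.164]
contact_force: [-0.9, 0.6, 3.0]
grip_width: 23.7
finger_force: 30.0
```

Bottomed at about 10.4 mm down. I'll bear on it gently.

```bash
python3 -m creep '0 0 -.0005 0 0 0 0;0 0 -.0005 0 0 0 0;0 0 0 0 0 0 0;0 0 0 0 0 0 0'
```

```text
time: 10.4
tool_pos: [536.8, 68.7, 194.7]
tcp_rot: [3.142, -0.001, -0.164]
contact_force: [-3.6, -0.4, 9.9]
grip_width: 23.8
finger_force: 30.0
```

```bash
python3 -m creep '0 0 -.0005 0 0 0 0;0 0 -.0002 0 0 0 0;0 0 0 0 0 0 0;0 0 0 0 0 0 0;0 0 0 0 0 0 0;0 0 0 0 0 0 0;0 0 0 0 0 0 0;0 0 0 0 0 0 0'
```

```text
time: 11.07
tool_pos: [536.9, 68.6, 194.7]
tcp_rot: [3.142, -0.002, -0.164]
contact_force: [-4.8, -0.1, 15.1]
grip_width: 24.0
finger_force: 30.0
```

It bears about 17 N with no further travel, so it's hard on the ledge. Now I'll lift off and check.

```bash
python3 -m creep '0 0 .002 0 0 0 0;0 0 .005 0 0 0 0;0 0 .01 0 0 0 0;0 0 .02 0 0 0 0;0 0 .025 0 0 0 0;0 0 .02 0 0 0 0;0 0 .014 0 0 0 0;0 0 0 0 0 0 0';python3 -m creep '-.006 -.012 0 0 0 -.02 0;-.01 -.02 0 0 0 -.03 0;-.01 -.02 0 0 0 -.03 0;-.009 -.016 0 0 0 -.025 0;-.004 -.007 0 0 0 -.01 0;0 0 0 0 0 0 0;0 0 0 0 0 0 0;0 0 0 0 0 0 0'
python3 - <<'E'
from h import *
i,im=grab("wrist");o=readout.get_obs();print(o["tool_pos"],o["tcp_rot"])
i2,s=grab("side")
out=np.zeros((500,800,3),np.uint8);out[:,:480]=cv2.resize(im[130:280,180:324],(480,500),interpolation=cv2.INTER_CUBIC)
out[:320,480:]=cv2.resize(s[230:350,230:350],(320,320),interpolation=cv2.INTER_CUBIC)
cv2.imwrite("pics/w5.png",out);cv2.imwrite("pics/w5full.png",im)
E
```

```text
time: 11.73
tool_pos: [537.9, 68.7, 292.2]
tcp_rot: [-3.141, -0.006, -0.164]
contact_force: [1.5, 0.3, -2.0]
grip_width: 23.8
finger_force: 30.0
time: 12.4
tool_pos: [497.9, -5.9, 288.2]
tcp_rot: [-3.141, 0.0, -0.279]
contact_force: [0.2, -0.3, -2.9]
grip_width: 23.8
finger_force: 30.0
[497.96139211  -5.72469188 288.26982135] [-3.14137868e+00  2.64800535e-04 -2.78327808e-01]
```

View pics/w5.png

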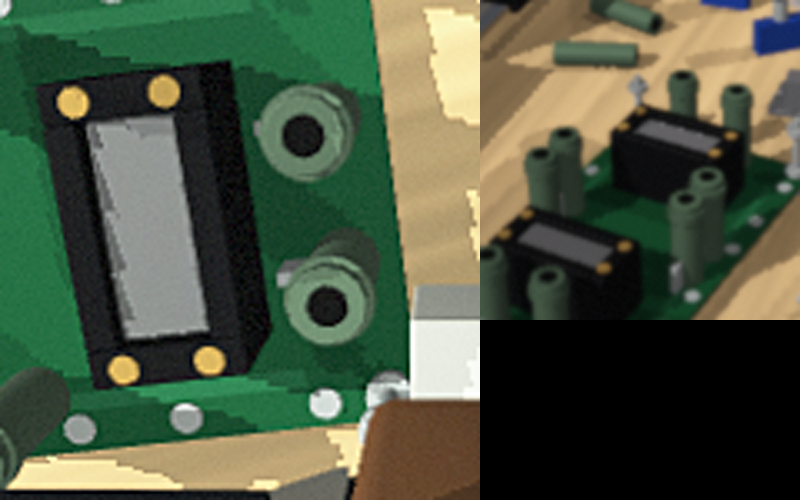

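Both views show the cover sunk level inside the rim, like its neighbour. Now I'll take the tool back over the stand.

```bash
python3 -m creep '0 -.015 0 0 0 0 0;0 -.03 0 0 0 0 0;0 -.04 0 0 0 0 0;0 -.04 0 0 0 0 0;0 -.04 0 0 0 0 0;0 -.04 0 0 0 0 0;0 -.035 0 0 0 0 0;0 -.02 0 0 0 0 0';python3 -m creep '0 -.01 0 0 0 0 0;0 0 0 0 0 0 0;0 0 0 0 0 0 0;0 0 0 0 0 0 0;0 0 0 0 0 0 0'
```

```text
time: 13.17
tool_pos: [497.8, -269.6, 288.1]
tcp_rot: [3.14, -0.0, -0.28]
contact_force: [-0.7, 0.7, -2.7]
grip_width: 23.7
finger_force: 30.0
time: 13.58
tool_pos: [498.0, -274.6, 288.7]
tcp_rot: [-3.141, 0.0, -0.277]
contact_force: [-0.0, -0.1, -2.0]
grip_width: 23.9
finger_force: 30.0
```

```bash
python3 -m creep '0 -.0013 -.015 0 0 0 0;0 0 -.025 0 0 0 0;0 0 -.03 0 0 0 0;0 0 -.025 0 0 0 0;0 0 -.013 0 0 0 0;0 0 -.005 0 0 0 0;0 0 0 0 0 0 0;0 0 0 0 0 0 0';python3 -m creep '0 0 0 0 0 0 0;0 0 0 0 0 0 0'
python3 - <<'E'
from h import *
i,im=grab("wrist")
cv2.imwrite("pics/w6.png",cv2.resize(im[100:300,220:420],(600,600),interpolation=cv2.INTER_CUBIC))
E
```

```text
time: 14.25
tool_pos: [498.3, -277.3, 176.5]
tcp_rot: [3.141, -0.001, -0.278]
contact_force: [0.1, -0.6, -3.3]
grip_width: 24.1
finger_force: 30.0
time: 14.42
tool_pos: [498.3, -277.8, 177.0]
tcp_rot: [3.141, -0.002, -0.279]
contact_force: [-0.5, -0.9, -2.8]
grip_width: 23.8
finger_force: 30.0
```

View pics/w6.png

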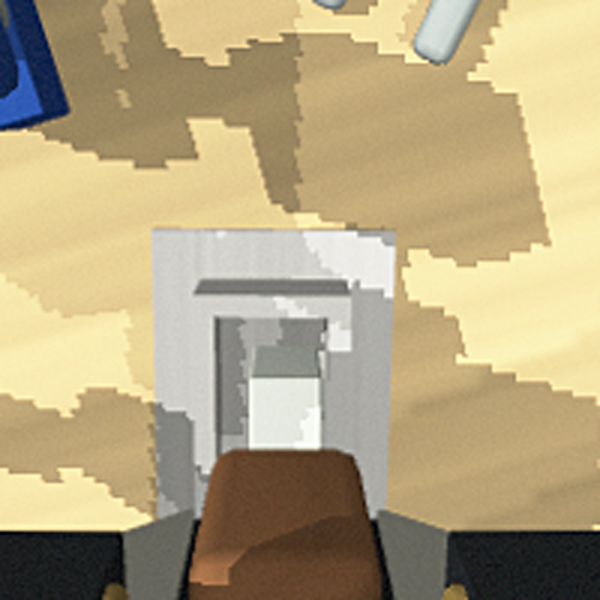

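The foot is above the pocket, about 2 mm to the right of centre, which matches the -277.8 reading. I'll correct that and go down.

```bash
python3 -m creep '-.0004 .002 0 0 0 0 0;0 0 -.006 0 0 0 0;0 0 -.008 0 0 0 0;0 0 -.008 0 0 0 0;0 0 -.006 0 0 0 0;0 0 -.003 0 0 0 0;0 0 0 0 0 0 0;0 0 0 0 0 0 0';python3 -m creep '0 0 0 0 0 0 0;0 0 0 0 0 0 0'
```

```text
time: 15.13
tool_pos: [497.2, -275.6, 144.2]
tcp_rot: [-3.141, 0.001, -0.279]
contact_force: [0.8, 0.5, -2.6]
grip_width: 24.2
finger_force: 30.0
time: 15.3
tool_pos: [497.5, -275.8, 144.9]
tcp_rot: [3.141, -0.001, -0.279]
contact_force: [0.8, 0.6, -3.1]
grip_width: 23.7
finger_force: 30.0
```

```bash
python3 -m creep '0 0 -.001 0 0 0 0;0 0 -.001 0 0 0 0;0 0 -.001 0 0 0 0;0 0 -.0007 0 0 0 0;0 0 0 0 0 0 0;0 0 0 0 0 0 0';python3 -m creep '0 0 -.0005 0 0 0 0;0 0 0 0 0 0 0;0 0 0 0 0 0 0'
```

```text
time: 15.8
tool_pos: [497.3, -275.6, 140.8]
tcp_rot: [3.142, 0.0, -0.279]
contact_force: [0.8, -0.1, -2.4]
grip_width: 23.9
finger_force: 30.0
time: 16.05
tool_pos: [497.3, -275.7, 140.4]
tcp_rot: [3.141, -0.0, -0.279]
contact_force: [-0.0, 0.1, -2.8]
grip_width: 23.7
finger_force: 30.0
```

```bash
python3 -m creep '0 0 -.0005 0 0 0 0;0 0 0 0 0 0 0;0 0 0 0 0 0 0'; python3 -m creep '0 0 -.0003 0 0 0 0;0 0 0 0 0 0 0;0 0 0 0 0 0 0'
```

```text
time: 16.3
tool_pos: [497.3, -275.7, 140.4]
tcp_rot: [3.141, -0.0, -0.279]
contact_force: [-1.4, 1.3, 4.3]
grip_width: 23.9
finger_force: 30.0
time: 16.55
tool_pos: [497.3, -275.6, 140.3]
tcp_rot: [3.141, -0.001, -0.279]
contact_force: [-1.8, 1.4, 7.1]
grip_width: 24.2
finger_force: 30.0
```

It's on the floor at the original height. I'll relax the force, open, and retreat.

```bash
python3 -m creep '0 0 .0006 0 0 0 0;0 0 0 0 0 0 0;0 0 0 0 0 0 27;0 0 0 0 0 0 29;0 0 0 0 0 0 32;0 0 0 0 0 0 40;0 0 0 0 0 0 55;0 0 0 0 0 0 65'; python3 -m creep '0 0 0 0 0 0 70;0 0 0 0 0 0 70;0 0 0 0 0 0 70;0 0 .005 0 0 0 70;0 0 .015 0 0 0 70;0 0 .025 0 0 0 70;0 0 .03 0 0 0 70;0 0 .03 0 0 0 70';python3 -m creep '0 0 .03 0 0 0 70;-.02 0 .015 0 0 0 70;-.02 0 0 0 0 0 70;0 0 0 0 0 0 70;0 0 0 0 0 0 70;0 0 0 0 0 0 70'
python3 - <<'E'
from h import *
np.set_printoptions(suppress=True,precision=2)
i,im=grab("wrist");_,s=grab("side")
hsv=cv2.cvtColor(im,cv2.COLOR_BGR2HSV)
w=(hsv[...,0]<14)&(hsv[...,1]>120)&(hsv[...,2]>60); w[270:]=0
b=box(w)[0];P=plane(i,cv2.boxPoints(b[1:]),113);print(P.mean(0),P)
out=np.zeros((400,800,3),np.uint8);out[:,:400]=cv2.resize(im[60:260,200:400],(400,400));out[:,400:]=cv2.resize(s[160:360,230:430],(400,400))
cv2.imwrite("pics/w7.png",out)
E
```

```text
time: 17.22
tool_pos: [497.3, -275.6, 140.1]
tcp_rot: [3.142, 0.0, -0.279]
contact_force: [0.2, -0.4, 0.6]
grip_width: 44.9
finger_force: 0.0
time: 17.88
tool_pos: [497.0, -275.4, 246.3]
tcp_rot: [-3.141, 0.001, -0.279]
contact_force: [1.0, -0.1, 0.6]
grip_width: 64.3
finger_force: 0.0
time: 18.38
tool_pos: [457.5, -275.6, 290.2]
tcp_rot: [-3.142, -0.0, -0.279]
contact_force: [0.1, 0.2, 0.6]
grip_width: 64.2
finger_force: 0.0
[ 497.46 -275.63  113.  ] [[ 519.47 -270.72  113.  ]
 [ 513.36 -291.88  113.  ]
 [ 475.35 -280.94  113.  ]
 [ 481.68 -258.99  113.  ]]
```

View pics/w7.png

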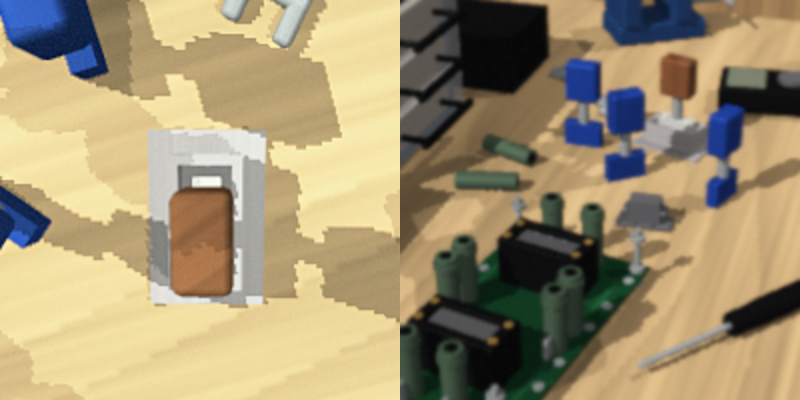

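The tool is upright in its stand, both covers are home, and everything else is where it was. I'm handing the job in.

```bash
python3 -c "
from plant import order
print(order.close_job())"
```

```text
the job is handed in; nothing more can be done
None
```

I pressed the proud cover home until it bottomed and bore on it with about 17 N, then set the tool back upright in its stand, released it, and handed the job in at about 18.5 s with nothing else disturbed.

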